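# Zero a dial depth gauge and check a plaster press mould

## Task

Lift the dial depth gauge from its wooden rest by its black hand grip and first zero it: set its base bar flat on the round steel setting plate, so that the sprung plunger is pushed fully home, and keep it there for about a second. Then check the plaster mould on the tilt stand: set the bar across the narrow width of the cavity with the pencilled cross, square and flush on the sloping face with the plunger tip on the cross, pressing lightly with about 5 newtons, without shoving the mould or disturbing the tile, sanding block and small brush nearby. Finish still holding the gauge there, gripped, flush and lightly pressed: do not let go.

Things in the scene. Friction and masses are not known exactly. Their poses are not given: they have to be found in the camera images.
- gauge: dial depth gauge, loose, 0.3 kg, upright in its rest. Origin: middle of the underside of its steel base bar, 20 (x) x 90 (y) x 12 mm; z up through the gauge; white dial face looks to -x. Dial housing 58 mm diameter, 24 mm thick, centred 46 mm up; on top a black hand grip 16 thick (x) x 34 mm wide (y), 75 to 118 mm up, free all round: pinch it across its thickness from above
- grip (a point): point to pinch, in the middle of the black hand grip, 98 mm above the gauge's origin; axes as the gauge's
- bar_left (a point): end of the base bar's underside at the gauge's y = +45 mm
- bar_right (a point): end of the base bar's underside at the gauge's y = -45 mm
- tip (a point): lowest point of the gauge's thin plunger (5 mm diameter, 6 mm round tip), on the gauge's z axis; 25 mm below the base bar's underside when free, level with it when pushed fully home
- plunger (a joint): how far the sprung plunger is pushed in (m): 0 free, 0.025 fully home and level with the underside of the bar; its spring gives only 0.9 to 1.7 N. The dial needle makes one turn over this travel
- rest: wooden gauge rest, fixed, 44 (x) x 120 (y) x 40 mm high, with a well in the middle for the plunger and a 6 mm high cheek at each end; the gauge's base bar lies loose on its top between the cheeks, along y. Origin: centre of its underside, on the table
- setting_plate: round ground steel setting plate, fixed and rigid, 116 mm diameter, flat top 21 mm above the table. Origin: centre of its underside
- plate_top (a point): centre of the setting plate's flat top, z up
- mould: white plaster tile mould, 112 (x, up the slope) x 172 (y) x 40 mm, on foam on the tilt stand. Origin: middle of its underside; z square to its face, which is 40 mm up along z and rises away from the robot by 8 to 20 degrees. Two cavities 65 (x) x 45 (y) x 12 mm deep at y = +35 (with the cross) and -35 mm (no mark). The foam yields 1 mm per 3 N on the face, 7 mm at most
- cross (a point): centre of the dark pencilled cross (two 24 mm strokes) on the floor of the cavity at the mould's y = +35 mm, 12 mm below the mould's face. Axes as the mould's: z square to the face, y across the cavity's narrow width. With the bar flush on the face and the tip here, plunger reads about 0.013
- stand: plywood tilt stand, fixed, base 170 (x) x 194 (y) mm, with a steel quadrant and black clamp knob at each side; its hinged top board, clamped stiffly, carries the mould. The knobs' outer ends lie 117 mm either side of its middle, up to 85 mm above the table
- press_tile: bystander: small loose plaster test tile, 39 x 48 x 17 mm, leave alone
- sanding_block: bystander: loose cork sanding block, 66 x 110 x 31 mm, leave alone
- brush_small: bystander: small loose brush, 184 x 40 x 16 mm, leave alone

How it is judged:
By the outcome, as a careful person would: the job done as asked, in the order asked, and still so for the second after the job is handed in, while the arm keeps its last pose, push and grip.
It also fails if it takes over 43 s, if anything falls off the work surface, if the arm or the gripper's body presses on something with over 40 N, if the wrist force passes 120 N, or if a joint passes its speed limit or range.

## Robot

A 6-joint arm with a two-finger parallel gripper is mounted at the origin on a cart in front of the work surface, level with it; the furniture and walls round the work are solid. World frame = base frame: x ahead of the robot, y to its left, z up, the work surface at z = 0. Lengths are in mm, angles in rad, forces in N, time in s.
With the tool pointing down it reaches from about 375 to 750 mm from the base axis. Payload 9 kg.
Tool frame: the origin (TCP) lies at the very end of the fingers, on their centre line; the grasp point (between the pads) lies 19 mm behind it (grip_point_offset is the z of the grasp point in the tool frame, in mm); z points along the fingers, y is the line along which they close (so a half turn about z gives the same grasp; the last joint's range is limited). The gripper opens to 85 mm and grips with 20 to 120 N. Pads are 22 mm wide; open, the fingers measure 114 mm over their backs; the gripper's body (76 mm by 85 mm) begins 54 mm behind the grasp point. The pads swing forward as they close: fully open they stand 13 mm farther back than shut.
Start: joints at [1.044, 0.104, 0.097, 1.564, 0, 1.353], TCP at [182.354, 571.65, 231.331] pointing down, gripper open.
Joint ranges: [-2.99, 2.99], [-0.84, 1.86], [-1.1, 1.16], [-1.84, 2.11], [-1.51, 1.56], [-3.14, 3.14]. Speed limits (rad/s): [2.22, 2.22, 2.57, 3.14, 3.14, 3.14].

## Interface

Orientations are given as a unit quaternion [w, x, y, z].
In Python, from rig import read_state, read_camera, finish_job, boxes_of, grip_point_offset gives the robot as it stands. The module is installed in compiled form; this text tells all that it offers.
- The arm moves only by the shell command python3 -m handwheel 'ROWS' [FORCE]. ROWS is a JSON list that holds a single list of rows (three levels of brackets), with 1 to 10 rows, each of 7 numbers: dx, dy, dz in mm, then a rotation vector rx, ry, rz in rad, then the finger opening in mm; each row is the pose to reach, as a shift and turn from the pose commanded when the command began, along the tool's axes at that moment; what a row does not reach only later rows make up. A row lasts 1/10 s, in which the tool goes at most 50 mm and 0.15 rad, less where a joint would pass 70% of its speed; a pose out of reach is approached as far as the arm can. The fingers move at their own pace and stop on an object; FORCE is the grip in N (left out, the last holds). Time passes only in rows, so rows that do not move let the fingers close. It prints the time, the measured TCP pose, the force, the opening and the grip force at its end. Input that does not fit is refused with a message, and nothing moves.
- read_state(): the state, without advancing time (a new reading comes with each control period).
- read_camera(name): name is "scene" or "top" or "wrist"; returns a dict with "img" (480x640x3 uint8, blue, green, red), "fx", "fy", "cx", "cy" (pixels), "distortion" ([k1, k2, p1, p2, k3] as OpenCV has them; the pictures are not rectified), "pose" (4x4, takes a point from camera to world coordinates); the wrist camera has in their place "tool_from_camera" (4x4, takes a point from camera to tool coordinates, whose origin is the TCP and whose axes are the flange's). Camera axes: x right, y down, z forward; pixel columns grow to the right and rows downward; lengths in mm; the calibration is good to about 2 mm. A picture is of the moment at which its call begins: read the wrist's pose just before it. There is no depth.
- finish_job(): hands the job in; it is judged then, once.
Trained networks look in a picture, given as the dict that the camera call returned (one of the last four; its "shot" number tells which), for a name from the list of things; names that differ only in an ending like _2 or _b are one class to them, and where a whole thing is asked for, a point or a joint stands for the part that bears it (a point fixed in the world has none). Each returns a list of dicts, best first, with "p" (0 to 1); they miss things now and then, are a little off and sometimes report something else, mostly with a low value. They report only what shows in the picture. A call takes as long as a camera call.
- boxes_of(picture, label): "centre" ([x, y, z] in mm, in world coordinates, good to about 4 mm: the middle of the surface that is visible of it).
The state is a dict: "t": time; "qpos": joint angles; "qvel": joint speeds; "effort": joint torques, N m; "position": TCP position; "orientation": TCP orientation; "force": force on the tool from outside, world axes, zero at the start; "ft_torque": the same for the moment, N m; "opening": finger opening in mm; "finger_force": force on a finger pad.
Only numpy, scipy, OpenCV 4.12 (cv2) and the standard library are available. Lean on these libraries where they do the work, as an engineer would, in place of code of your own. Each camera call takes 0.05 s, during which the arm holds its last target. There are 200 camera calls.

## Working session

There is one attempt and no reset: what is moved stays moved. The work goes in short steps, Python scripts to look and compute and a shell command to move; the robot and the scene stay as the last step left them, time stands still between calls to the robot, and variables do not carry over. Pictures are saved under pics/ and viewed, at most 10 in all, crops included, and the job is handed in when it is done.

```bash
mkdir -p pics; python3 - <<'E'
from rig import *
import cv2,numpy as np
s=read_state();print({k:np.round(v,3).tolist() for k,v in s.items()},grip_point_offset if not callable(grip_point_offset) else grip_point_offset())
ims=[]
for c in("scene","top"):
    p=read_camera(c);cv2.imwrite(f"pics/{c}0.png",p["img"])
    print(c,np.round(p["pose"],3).tolist(),p["fx"],p["cx"],p["cy"],p["distortion"])
    for l in("gauge","grip","rest","setting_plate","mould","cross","stand","press_tile","sanding_block","brush_small"):
        print(l,[(np.round(b["centre"],0).tolist(),round(b["p"],2)) for b in boxes_of(p,l)[:2]])
E
```

```text
{'t': 0.0, 'qpos': [1.044, 0.105, 0.096, 1.564, 0.0, 1.353], 'qvel': [-0.0, 0.0, -0.0, 0.001, 0.001, 0.0], 'effort': [-0.003, -55.694, 50.364, 0.017, -0.0, -0.0], 'position': [182.161, 571.346, 230.54], 'orientation': [-0.0, 0.154, 0.988, -0.001], 'force': [-0.397, 0.476, 0.646], 'ft_torque': [-0.009, -0.053, 0.022], 'finger_force': 0.0, 'opening': 85.325} -18.700000000000003
scene [[0.647, -0.587, 0.487, -60.477], [-0.763, -0.49, 0.422, -628.372], [-0.009, -0.644, -0.765, 1099.525], [0.0, 0.0, 0.0, 1.0]] 504.03268744392045 325.33376272627106 239.3941313404124 [-0.06253774  0.          0.          0.          0.        ]
gauge [([427.0, 63.0, 97.0], 0.64)]
grip [([431.0, 62.0, 99.0], 0.69)]
rest [([419.0, 50.0, 34.0], 0.8), ([428.0, 68.0, 95.0], 0.37)]
setting_plate [([432.0, 257.0, 21.0], 0.73)]
mould [([490.0, -216.0, 90.0], 0.59)]
cross [([491.0, -217.0, 92.0], 0.76), ([428.0, 257.0, 21.0], 0.74)]
stand [([471.0, -224.0, 87.0], 0.58)]
press_tile [([424.0, -381.0, 19.0], 0.7), ([432.0, 260.0, 20.0], 0.16)]
sanding_block [([446.0, -464.0, 28.0], 0.66)]
brush_small [([724.0, -156.0, 11.0], 0.9)]
top [[0.003, -0.992, 0.123, 407.915], [-1.0, -0.002, 0.005, -76.589], [-0.005, -0.123, -0.992, 1512.818], [0.0, 0.0, 0.0, 1.0]] 541.3738269442413 307.0044630249175 244.7101596578444 [-0.10469832  0.          0.          0.          0.        ]
gauge [([434.0, 66.0, 103.0], 0.6), ([451.0, -455.0, 29.0], 0.49)]
grip [([438.0, 61.0, 104.0], 0.7)]
rest [([433.0, 67.0, 41.0], 0.97)]
setting_plate [([436.0, 261.0, 20.0], 0.91)]
mould [([494.0, -202.0, 97.0], 0.96)]
cross [([438.0, 64.0, 106.0], 0.66), ([493.0, -200.0, 95.0], 0.61)]
stand [([497.0, -199.0, 91.0], 0.77)]
press_tile [([425.0, -382.0, 18.0], 0.66)]
sanding_block [([435.0, 264.0, 23.0], 0.19)]
brush_small [([729.0, -149.0, 8.0], 0.58)]
```

View pics/scene0.png

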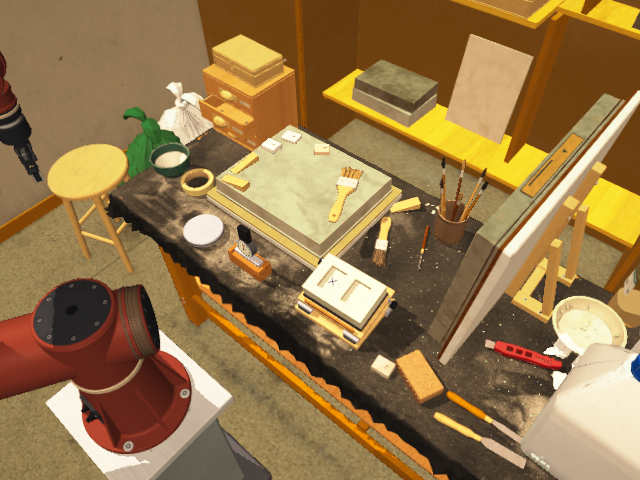

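View pics/top0.png

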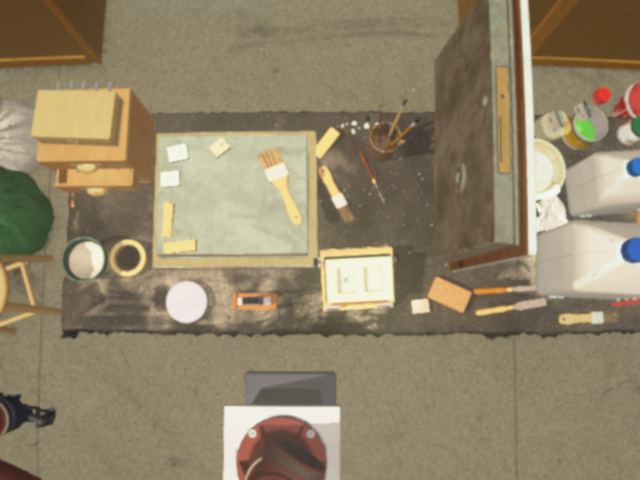

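The scene camera shows the gauge in its rest at (247,250), the plate at (203,231), and the cross in the near-left cavity at (333,282). In the top view they are at (254,300), (187,302) and (346,280). Next I'll move above the gauge with the jaws turned across the grip.

```bash
python3 -m handwheel '[[[-395,-406,-90,0,0,1.26,60],[-395,-406,-90,0,0,1.26,60],[-395,-406,-90,0,0,1.26,60],[-395,-406,-90,0,0,1.26,60],[-395,-406,-90,0,0,1.26,60],[-395,-406,-90,0,0,1.26,60],[-395,-406,-90,0,0,1.26,60],[-395,-406,-90,0,0,1.26,60],[-395,-406,-90,0,0,1.26,60],[-395,-406,-90,0,0,1.26,60]]]'
cat > h.py <<'E'
from rig import *
import cv2,numpy as np
from scipy.spatial.transform import Rotation as R
np.set_printoptions(precision=3,suppress=True)
def T(s):
    M=np.eye(4);M[:3,:3]=R.from_quat(np.roll(s["orientation"],-1)).as_matrix();M[:3,3]=s["position"];return M
def shot(name):
    s=read_state();p=read_camera(name)
    p["P"]=np.array(p["pose"]) if "pose" in p else T(s)@np.array(p["tool_from_camera"])
    return s,p
def K(p):return np.array([[p["fx"],0,p["cx"]],[0,p["fy"],p["cy"]],[0,0,1.]])
def ray(p,uv):
    n=cv2.undistortPoints(np.array([[uv]],float),K(p),np.array(p["distortion"]))[0,0]
    return p["P"][:3,3],p["P"][:3,:3]@np.r_[n,1]
def onplane(p,uv,p0,n=(0,0,1)):
    o,d=ray(p,uv);n=np.array(n);return o+d*(n@(np.array(p0)-o))/(n@d)
def proj(p,X):
    W=np.linalg.inv(p["P"]);X=np.atleast_2d(X).astype(float)
    return cv2.projectPoints(X,cv2.Rodrigues(W[:3,:3])[0],W[:3,3],K(p),np.array(p["distortion"]))[0][:,0]
E
python3 - <<'E'
from h import *
s,p=shot("wrist");cv2.imwrite("pics/w1.png",p["img"])
print(s["t"],s["position"],R.from_matrix(T(s)[:3,:3]).as_rotvec(),s["qpos"],"\n",np.array(p["tool_from_camera"]),p["fx"])
for l in("gauge","grip","rest","setting_plate"):
    for b in boxes_of(p,l)[:2]: print(l,np.array(b["centre"]),b["p"],proj(p,b["centre"]))
E
```

```text
t: 2.1
position: [403.3, 127.9, 310.4]
orientation: [0.0, 0.707, 0.707, 0.0]
force: [0.9, 1.3, -0.5]
opening: 59.7
finger_force: 0.0
2.1 [403.337 127.864 310.393] [2.221 2.221 0.002] [-0.004 -0.398 -0.214  1.753  0.     1.567] 
 [[  -0.      -0.964   -0.265   67.189]
 [   1.      -0.       0.      -0.063]
 [  -0.      -0.265    0.964 -141.676]
 [   0.       0.       0.       1.   ]] 383.4868664792159
gauge [431.7  93.7 111.4] 0.76 [[355.079 244.807]]
gauge [ 468.2 -118.5   33.4] 0.63 [[375.111 385.945]]
grip [436.5  90.1 114.8] 0.82 [[360.49  249.599]]
rest [424.7  96.5  40.7] 0.8 [[343.804 224.104]]
setting_plate [435.6 268.5  19.9] 0.94 [[355.017  60.345]]
setting_plate [429.4  91.9 111.2] 0.3 [[352.548 246.606]]
```

```bash
python3 -m handwheel '[[[65,31,0,0,0,0,60],[65,31,0,0,0,0,60],[65,31,0,0,0,0,60],[65,31,0,0,0,0,60],[65,31,0,0,0,0,60]]]'
python3 - <<'E'
from h import *
s,p=shot("wrist");s,p=shot("wrist");cv2.imwrite("pics/w1.png",p["img"])
print(s["t"],s["position"],R.from_matrix(T(s)[:3,:3]).as_rotvec(),s["qpos"])
for l in("gauge","grip","rest","setting_plate"):
    for b in boxes_of(p,l)[:2]: print(l,np.array(b["centre"]),b["p"],proj(p,b["centre"]))
E
```

```text
t: 2.85
position: [433.0, 195.2, 309.9]
orientation: [0.0, 0.706, 0.708, -0.0]
force: [1.4, 0.2, -0.6]
opening: 59.9
finger_force: 0.0
2.9 [433.18  194.902 309.953] [2.218 2.224 0.   ] [ 0.146 -0.241 -0.089  1.722 -0.     1.715]
gauge [429.5  96.8 109.3] 0.57 [[320.656 307.028]]
grip [433.9  90.1 113.2] 0.67 [[325.147 315.085]]
rest [438.1  96.4  41.2] 0.59 [[328.726 281.211]]
setting_plate [434.7 265.4  21.4] 0.59 [[326.194 128.721]]
```

View pics/w1.png

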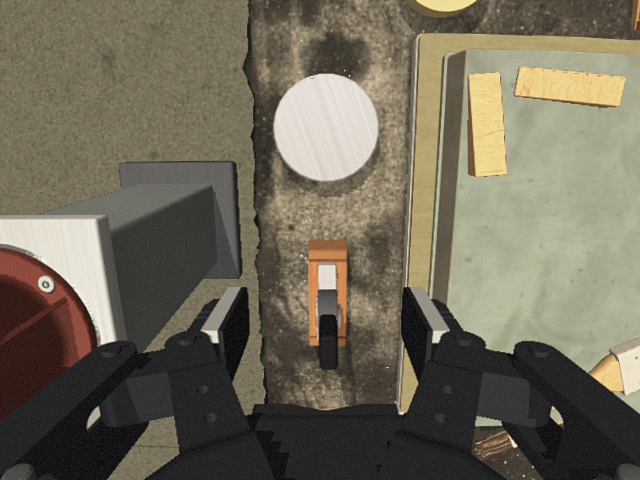

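The wrist view shows the plate at (326,128), the rest spanning (308–347, 240–346), and the grip at (328,343) on the gauge's -y side because of perspective. The detector's depths look inconsistent here, so I'll use known heights with pixel rays.

```bash
python3 - <<'E'
from h import *
s,p=shot("wrist");im=p["img"]
hsv=cv2.cvtColor(im,cv2.COLOR_BGR2HSV)
m=cv2.inRange(hsv,(5,120,90),(18,255,255));m[:, :300]=0;m[:,355:]=0;m[:235]=0;m[355:]=0
print("rest rect",cv2.minAreaRect(cv2.findNonZero(m)))
ys,xs=np.nonzero(m)
for r in range(240,350,12):
    c=xs[ys==r]
    if len(c):print(r,c.min(),c.max(),[onplane(p,(u,r),(0,0,40 if r>262 else 46))[:2] for u in(c.min()-.5,c.max()+.5)])
g=cv2.inRange(im,(0,0,0),(60,60,60));g[:285]=0;g[372:]=0;g[:,:314]=0;g[:,344:]=0
for r in range(290,372,4):
    c=np.nonzero(g[r])[0]
    if len(c):print(r,c.min(),c.max(),onplane(p,((c.min()+c.max())/2,r),(0,0,158))[:2])
w=cv2.inRange(hsv,(0,0,150),(180,60,255));w[200:]=0;w[:,:262]=0;w[:,392:]=0
ct=max(cv2.findContours(w,0,1)[0],key=cv2.contourArea);e=cv2.fitEllipse(ct);print("plate",e,onplane(p,e[0],(0,0,21)))
E
python3 - <<'E'
from h import *
s,p=shot("top")
c=cv2.resize(p["img"][255:330,150:410],None,fx=3,fy=3,interpolation=2);cv2.imwrite("pics/t1.png",c)
E
```

```text
rest rect ((326.5, 292.0), (106.0, 39.0), 90.0)
240 309 344 [array([416.026, 146.55 ]), array([455.613, 146.589])]
252 307 346 [array([413.667, 132.711]), array([458.041, 132.753])]
264 308 346 [array([414.343, 116.51 ]), array([458.641, 116.549])]
276 308 346 [array([414.181, 101.951]), array([458.886, 101.988])]
288 308 345 [array([414.013,  87.114]), array([457.981,  87.15 ])]
300 308 345 [array([413.839,  71.986]), array([458.23,  72.02])]
312 308 345 [array([413.66 ,  56.553]), array([458.487,  56.584])]
324 309 345 [array([414.666,  40.801]), array([458.753,  40.827])]
336 309 344 [array([414.485,  24.709]), array([457.823,  24.735])]
290 319 334 [435.272 135.4  ]
314 322 333 [436.17  113.529]
318 319 335 [435.759 109.797]
322 319 335 [435.77  106.038]
326 319 336 [436.207 102.253]
330 319 336 [436.219  98.441]
334 319 336 [436.232  94.602]
338 319 337 [436.675  90.734]
342 319 336 [436.258  86.839]
346 315 336 [434.539  82.913]
350 315 337 [434.98  78.96]
354 317 337 [435.861  74.977]
358 316 343 [438.062  70.963]
362 319 337 [436.764  66.918]
366 320 343 [439.866  62.842]
370 337 343 [447.418  58.728]
plate ((325.24359130859375, 126.49540710449219), (104.42172241210938, 107.22049713134766), 5.559927463531494) [434.3   267.402  21.   ]
```

View pics/t1.png

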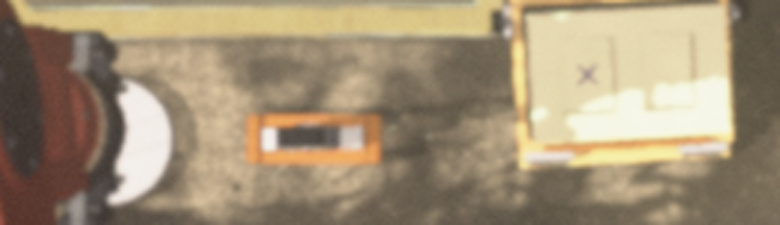

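```bash
python3 -m handwheel '[[[-119,3,0,0,0,0,60],[-119,3,0,0,0,0,60],[-119,3,0,0,0,0,60],[-119,3,110,0,0,0,60],[-119,3,110,0,0,0,60],[-119,3,110,0,0,0,60],[-119,3,110,0,0,0,60],[-119,3,110,0,0,0,60]]]'
python3 - <<'E'
from h import *
s,p=shot("wrist");cv2.imwrite("pics/w2.png",p["img"])
print(s["t"],s["position"])
o=s["position"]
print(proj(p,[[436,76+17,158],[436,76-17,158],[444,76,158],[436,73+60,46],[436,73+60,0],[436,267.4,21]]))
E
```

```text
t: 4.05
position: [437.9, 75.9, 202.4]
orientation: [0.001, 0.706, 0.708, 0.001]
force: [-0.3, -0.0, 0.3]
opening: 60.0
finger_force: 0.0
4.05 [437.938  75.851 202.405]
[[320.741 234.616]
 [320.794 296.951]
 [336.317 266.542]
 [321.723 145.38 ]
 [321.953 143.566]
 [321.953 -36.877]]
```

View pics/w2.png

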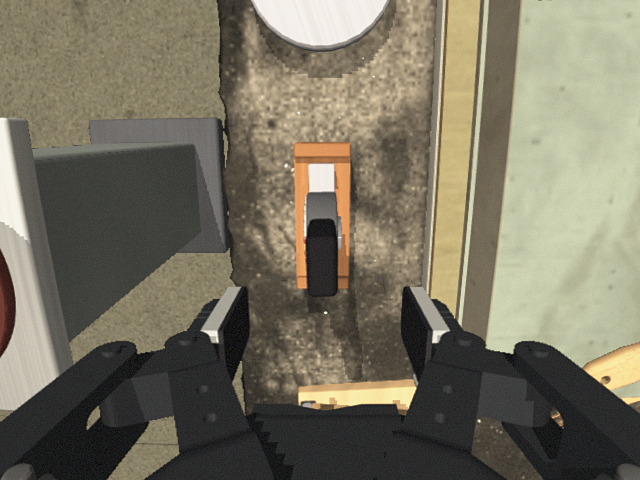

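The projections fit: grip end at (321,296) and rest edge at row 143. I'll descend 81 mm and close.

```bash
python3 -m handwheel '[[[0,-2,81,0,0,0,60],[0,-2,81,0,0,0,60],[0,-2,81,0,0,0,60],[0,-2,81,0,0,0,10],[0,-2,81,0,0,0,10],[0,-2,81,0,0,0,10],[0,-2,81,0,0,0,10],[0,-2,81,0,0,0,10],[0,-2,81,0,0,0,10],[0,-2,81,0,0,0,10]]]' 60
```

```text
t: 5.1
position: [436.5, 75.7, 121.3]
orientation: [0.002, 0.706, 0.708, 0.001]
force: [-0.7, -0.0, 7.7]
opening: 15.3
finger_force: 59.7
```

```bash
python3 -m handwheel '[[[0,0,-35,0,0,0,10],[0,0,-70,0,0,0,10],[0,0,-70,0,0,0,10],[45,0,-70,0,0,0,10],[95,0,-70,0,0,0,10],[145,-1,-70,0,0,0,10],[190,-1,-70,0,0,0,10],[190,-1,-70,0,0,0,10],[190,-1,-30,0,0,0,10],[190,-1,-30,0,0,0,10]]]'
python3 - <<'E'
from h import *
s,p=shot("wrist");cv2.imwrite("pics/w3.png",p["img"][:420,130:510])
print(s["t"],s["position"],s["force"])
s,p=shot("scene")
cv2.imwrite("pics/s3.png",cv2.resize(p["img"][150:300,130:350],None,fx=3,fy=3))
E
```

```text
t: 6.1
position: [430.7, 265.1, 143.9]
orientation: [-0.002, 0.706, 0.708, -0.003]
force: [-1.9, -0.3, -4.9]
opening: 15.4
finger_force: 60.2
6.1 [430.723 265.146 143.921] [-1.912 -0.273 -4.911]
```

View pics/w3.png

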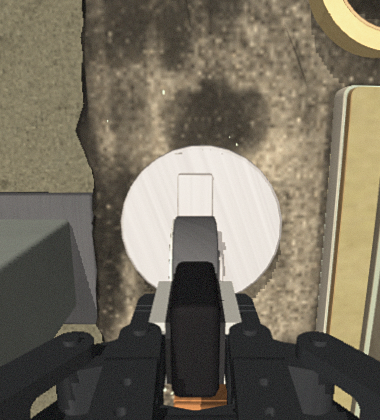

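View pics/s3.png

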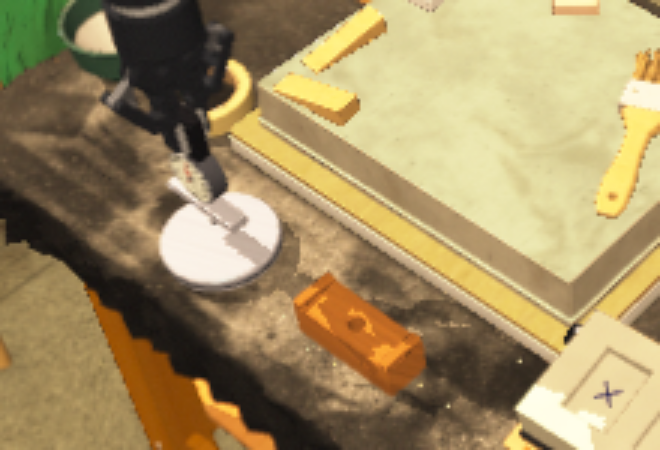

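Gauge is held square over the plate (bar end visible at (195,175) in the crop). Lowering now.

```bash
python3 -m handwheel '[[[0,3,5,0,0,0,10],[0,3,15,0,0,0,10],[0,3,25,0,0,0,10],[0,3,35,0,0,0,10],[0,3,38,0,0,0,10],[0,3,38,0,0,0,10],[0,3,38,0,0,0,10]]]'; python3 -c "
from h import *
s=read_state();print(T(s),s['force'],s['ft_torque'])"
```

```text
t: 6.9
position: [436.3, 265.8, 110.9]
orientation: [-0.0, 0.706, 0.708, -0.0]
force: [-0.8, 0.1, -1.1]
opening: 15.2
finger_force: 60.6
[[ -0.002   1.     -0.    436.345]
 [  1.      0.002  -0.    265.811]
 [ -0.     -0.     -1.    110.912]
 [  0.      0.      0.      1.   ]] [-0.808  0.127 -1.132] [-0.183  0.31  -0.007]
```

```bash
python3 -m handwheel '[[[0,0,3,0,0,0,10],[0,0,6,0,0,0,10],[0,0,8,0,0,0,10],[0,0,9,0,0,0,10],[0,0,9,0,0,0,10],[0,0,9,0,0,0,10]]]'; python3 -c "
from h import *
s=read_state();print(T(s),s['force'],s['ft_torque'])"
```

```text
t: 7.5
position: [436.8, 266.1, 102.5]
orientation: [0.0, 0.706, 0.708, 0.0]
force: [-2.8, -0.2, 5.5]
opening: 15.3
finger_force: 61.5
[[ -0.002   1.      0.001 436.81 ]
 [  1.      0.002   0.001 266.139]
 [  0.001   0.001  -1.    102.46 ]
 [  0.      0.      0.      1.   ]] [-2.823 -0.24   5.476] [-0.024  0.669 -0.126]
```

```bash
python3 -m handwheel '[[[0,0,1,0,0,0,10],[0,0,1,0,0,0,10],[0,0,1,0,0,0,10],[0,0,1,0,0,0,10],[0,0,1,0,0,0,10],[0,0,1,0,0,0,10],[0,0,1,0,0,0,10],[0,0,1,0,0,0,10],[0,0,1,0,0,0,10],[0,0,1,0,0,0,10]]]'; python3 - <<'E'
from h import *
s,p=shot("scene");print(T(s),s['force'],s['ft_torque'])
cv2.imwrite("pics/s4.png",cv2.resize(p["img"][180:260,160:260],None,fx=6,fy=6,interpolation=2))
s,p=shot("wrist");im=p["img"];g=cv2.cvtColor(im,6)
W=T(s)
# expected bar end +y: tool coords
print(proj(p,[[436.8-10,265.5+45,33],[436.8+10,265.5+45,33]]))
cv2.imwrite("pics/w4.png",cv2.resize(im[100:330,240:400],None,fx=2.5,fy=2.5))
for l in ("mould","cross"):
  pass
E
```

```text
t: 8.5
position: [437.0, 266.3, 102.4]
orientation: [0.0, 0.706, 0.708, 0.001]
force: [-5.4, 0.5, 13.0]
opening: 15.2
finger_force: 62.8
[[ -0.002   1.      0.001 436.987]
 [  1.      0.002   0.001 266.271]
 [  0.001   0.001  -1.    102.4  ]
 [  0.      0.      0.      1.   ]] [-5.367  0.539 13.02 ] [-0.25   1.405 -0.052]
[[306.126 175.123]
 [342.64  175.189]]
```

View pics/w4.png

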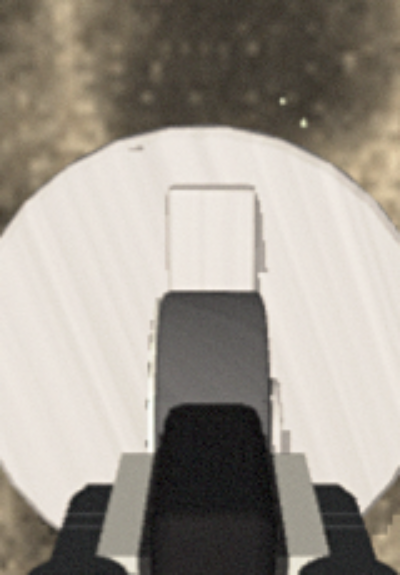

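The bar end appears at (307–342, 174), within a pixel of prediction, so the gauge is flat with no slip. I'll hold briefly, then lift and go look at the mould.

```bash
python3 -m handwheel '[[[0,0,0,0,0,0,10],[0,0,0,0,0,0,10],[0,0,0,0,0,0,10],[0,0,-40,0,0,0,10],[0,0,-90,0,0,0,10],[0,0,-140,0,0,0,10],[-25,10,-190,0,0,0,10],[-75,15,-190,0,0,0,10],[-125,20,-190,0,0,0,10],[-175,30,-190,0,0,0,10]]]' && python3 -m handwheel '[[[-50,10,0,0,0,0,10],[-100,15,0,0,0,0,10],[-150,20,0,0,0,0,10],[-200,25,0,0,0,0,10],[-250,30,0,0,0,0,10],[-300,30,0,0,0,0,10],[-345,30,0,0,0,0,10],[-345,30,0,0,0,0,10],[-345,30,0,0,0,0,10],[-345,30,0,0,0,0,10]]]'; python3 - <<'E'
from h import *
import pickle
s,p=shot("wrist");s,p=shot("wrist");cv2.imwrite("pics/w5.png",p["img"])
print(T(s),s["t"],s["force"],s["opening"]);pickle.dump((s,p),open("w5.pkl","wb"))
for l in("mould","cross"):
    for b in boxes_of(p,l)[:2]: print(l,np.array(b["centre"]),b["p"],proj(p,b["centre"]))
E
```

```text
t: 9.6
position: [466.0, 94.2, 291.0]
orientation: [0.0, 0.706, 0.708, 0.0]
force: [1.7, -0.2, -3.4]
opening: 15.5
finger_force: 60.5
t: 10.6
position: [496.7, -248.6, 290.5]
orientation: [-0.0, 0.706, 0.708, 0.0]
force: [-0.7, 1.3, -2.9]
opening: 15.1
finger_force: 60.5
[[  -0.003    1.      -0.     496.792]
 [   1.       0.003    0.    -248.273]
 [   0.      -0.      -1.     290.693]
 [   0.       0.       0.       1.   ]] 10.65 [-0.24  -0.01  -3.351] 15.32565552662402
mould [ 492.9 -184.8   93.6] 0.93 [[320.401 136.373]]
cross [ 497.4 -186.8   95.5] 0.97 [[325.642 138.812]]
```

View pics/w5.png

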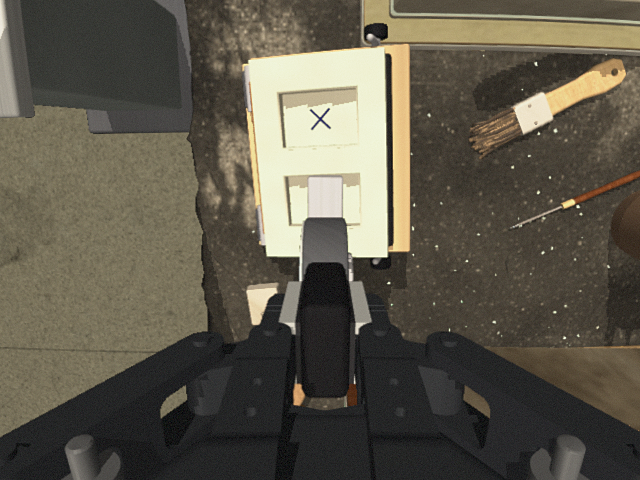

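The wrist view shows the mould face corners near (248,62), (382,50), (388,256) and (268,256). The cross is at (319,119) and the marked cavity at (280–358, 88–150). I'll fit the mould pose (level y-axis) to the edges, using several views.

```bash
python3 -m handwheel '[[[0,-60,0,0,0,0,10],[0,-60,0,0,0,0,10],[0,-60,0,0,0,0,10],[0,-60,0,0,0,0,10]]]' >/dev/null; cat > fit.py <<'E'
from h import *
import pickle
from scipy.optimize import least_squares
from scipy.ndimage import map_coordinates, gaussian_filter
def M(q):  # x,y,z of face centre, slope, yaw, roll
    r=R.from_euler("ZYX",[q[4],-q[3],q[5]]).as_matrix();return r,np.array(q[:3])
def toW(q,X):
    r,t=M(q);return np.asarray(X)@r.T+t
C=[(-56,86,0),(56,86,0),(56,-86,0),(-56,-86,0)]
def cross_px(p,guess,rad=16):
    g=cv2.cvtColor(p["img"],6).astype(float);u,v=np.round(guess).astype(int)
    w=g[v-rad:v+rad+1,u-rad:u+rad+1];d=np.clip(100-w,0,None);yy,xx=np.mgrid[-rad:rad+1,-rad:rad+1]
    return np.array([u+(d*xx).sum()/d.sum(),v+(d*yy).sum()/d.sum()]),(d>0).sum()
def edges(p,q,win):
    g=gaussian_filter(cv2.cvtColor(p["img"],6).astype(float),0.8);out=[]
    for i in range(4):
        a,b=np.array(C[i],float),np.array(C[(i+1)%4],float)
        for f in np.linspace(.08,.92,25):
            X=a+(b-a)*f;n=np.cross(b-a,[0,0,1]);n/=np.linalg.norm(n);n=-n if n@X<0 else n
            u0,u1=proj(p,toW(q,[X,X+n]));d=(u1-u0)/np.linalg.norm(u1-u0)
            if u0[1]>245 and 285<u0[0]<365: continue
            t=np.arange(-win,win+.01,.25);pts=u0+t[:,None]*d
            if pts.min()<3 or pts[:,0].max()>636 or pts[:,1].max()>476: continue
            L=map_coordinates(g,[pts[:,1],pts[:,0]],order=1);gr=-np.gradient(L)
            k=gr.argmax()
            if gr[k]>3: out.append((X,d,u0+t[k]*d,i))
    return out
def fit(ps,q,wins=(8,5,3,3),froll=True,show=True):
    for w in wins:
        obs=[(p,edges(p,q,w),cross_px(p,proj(p,toW(q,[0,35,-12]))[0])[0]) for p in ps]
        def res(x):
            r=[]
            for p,e,c in obs:
                u=proj(p,toW(x,[o[0] for o in e]));r+=[(uu-o[2])@o[1] for uu,o in zip(u,e)]
                r+=list((proj(p,toW(x,[0,35,-12]))[0]-c)*3)
            r.append((x[5])/.01);return r
        so=least_squares(res,q,loss="soft_l1",x_scale=[1,1,1,.01,.01,.01]);q=so.x
    if show:
        print("q",q,"deg",np.degrees(q[3:]));r=np.array(res(q));k=0
        for p,e,c in obs:
            n=len(e);rr=r[k:k+n];ii=np.array([o[3] for o in e]);print([(i,(ii==i).sum(),round(rr[ii==i].mean(),2),round(rr[ii==i].std(),2)) for i in range(4)],"cross",c,r[k+n:k+n+2]/3);k+=n+2
    return q
E
python3 - <<'E'
from fit import *
s,p5=pickle.load(open("w5.pkl","rb"))
s,p=shot("wrist");s,p=shot("wrist");pickle.dump((s,p),open("w6.pkl","wb"));print(s["t"],s["position"])
q0=[493,-201,95,.24,0,0]
# initial from hand corners
uv=np.array([(248,62),(382,50),(388,256),(268,256)],float)
q0=least_squares(lambda x:np.r_[(proj(p5,toW(x,C))-uv).ravel(),(proj(p5,toW(x,[0,35,-12]))[0]-[319,119])*2,x[5]/.01],q0).x;print(q0)
qa=fit([p5],q0);qb=fit([p],qa,wins=(10,5,3,3));qc=fit([p5,p],qa);np.save("q.npy",qc)
E
```

```text
11.25 [ 437.488 -249.286  291.314]
[ 492.278 -205.669   95.876    0.16     0.065   -0.001]
q [ 491.464 -205.189  107.737    0.071    0.06     0.002] deg [4.068 3.454 0.141]
[(0, np.int64(25), np.float64(0.4), np.float64(0.72)), (1, np.int64(25), np.float64(-0.31), np.float64(0.34)), (2, np.int64(6), np.float64(2.04), np.float64(0.94)), (3, np.int64(25), np.float64(-0.62), np.float64(1.04))] cross [320.344 118.342] [-3.17   0.293]
q [ 491.412 -204.178  104.159    0.172    0.057   -0.002] deg [ 9.84   3.249 -0.095]
[(0, np.int64(25), np.float64(-0.1), np.float64(0.6)), (1, np.int64(10), np.float64(0.3), np.float64(0.37)), (2, np.int64(18), np.float64(-0.01), np.float64(0.24)), (3, np.int64(15), np.float64(0.1), np.float64(0.39))] cross [388.014 118.29 ] [-0.206 -1.883]
q [ 491.73  -205.012  105.822    0.091    0.059    0.021] deg [5.205 3.392 1.209]
[(0, np.int64(25), np.float64(0.55), np.float64(0.64)), (1, np.int64(25), np.float64(-0.22), np.float64(0.29)), (2, np.int64(6), np.float64(1.16), np.float64(1.17)), (3, np.int64(25), np.float64(-1.26), np.float64(1.73))] cross [320.344 118.342] [-2.591 -0.15 ]
[(0, np.int64(25), np.float64(-0.43), np.float64(0.71)), (1, np.int64(10), np.float64(0.37), np.float64(0.32)), (2, np.int64(18), np.float64(0.34), np.float64(0.61)), (3, np.int64(14), np.float64(0.66), np.float64(0.44))] cross [388.014 118.29 ] [-0.759 -1.226]
```

```bash
sed -i 's/g=gaussian_filter(cv2.cvtColor(p\["img"\],6).astype(float),0.8)/g=gaussian_filter(p["img"][:,:,0].astype(float),0.8)/' fit.py
python3 - <<'E'
from fit import *
p5=pickle.load(open("w5.pkl","rb"))[1];p=pickle.load(open("w6.pkl","rb"))[1]
q0=np.array([492.3,-205.7,95.9,.2,.06,0])
for i,pp in enumerate((p5,p)):
    qa=fit([pp],q0)
qc=fit([p5,p],q0);np.save("q.npy",qc)
b=p5["img"]
for r in (80,150,220): print(r,b[r,240:275:2].tolist()[::2])
ims=[]
for pp in(p5,p):
    im=cv2.resize(pp["img"],None,fx=3,fy=3)
    for c in [C,[(-32.5,57.5,0),(32.5,57.5,0),(32.5,12.5,0),(-32.5,12.5,0)],[(-32.5,-57.5,0),(32.5,-57.5,0),(32.5,-12.5,0),(-32.5,-12.5,0)]]:
        cv2.polylines(im,[np.int32((proj(pp,toW(qc,c))+.5)*3)],True,(0,0,255),1)
    c=np.int32(proj(pp,toW(qc,[0,20,0]))[0]*3);ims.append(im[max(0,c[1]-270):c[1]+330,c[0]-200:c[0]+200][:550])
h=min(i.shape[0] for i in ims);cv2.imwrite("pics/o.png",np.hstack([i[:h] for i in ims]))
E
```

```text
q [ 492.439 -204.688  101.2      0.191    0.058    0.   ] deg [10.918  3.337  0.002]
[(0, np.int64(25), np.float64(-0.03), np.float64(0.59)), (1, np.int64(25), np.float64(0.01), np.float64(0.35)), (2, np.int64(6), np.float64(0.09), np.float64(0.48)), (3, np.int64(24), np.float64(-0.21), np.float64(0.9))] cross [320.344 118.342] [-0.153 -0.118]
q [ 491.487 -204.374  101.913    0.21     0.056    0.003] deg [12.013  3.221  0.175]
[(0, np.int64(25), np.float64(-0.05), np.float64(1.15)), (1, np.int64(25), np.float64(-0.04), np.float64(0.34)), (2, np.int64(18), np.float64(0.1), np.float64(0.28)), (3, np.int64(15), np.float64(-0.08), np.float64(0.4))] cross [388.014 118.29 ] [-0.001 -1.65 ]
q [ 492.204 -204.619  100.971    0.187    0.058    0.002] deg [10.741  3.314  0.119]
[(0, np.int64(25), np.float64(0.09), np.float64(0.56)), (1, np.int64(25), np.float64(-0.31), np.float64(0.35)), (2, np.int64(6), np.float64(-0.11), np.float64(0.48)), (3, np.int64(24), np.float64(0.01), np.float64(0.95))] cross [320.344 118.342] [-0.466 -0.221]
[(0, np.int64(25), np.float64(-0.65), np.float64(1.15)), (1, np.int64(25), np.float64(0.2), np.float64(0.37)), (2, np.int64(18), np.float64(-0.06), np.float64(0.45)), (3, np.int64(15), np.float64(-0.58), np.float64(0.39))] cross [388.014 118.29 ] [ 0.266 -1.278]
80 [[55, 67, 74], [87, 89, 93], [198, 207, 217], [212, 241, 240], [210, 240, 239], [209, 241, 238], [213, 241, 239], [208, 240, 238], [211, 241, 238]]
150 [[80, 95, 106], [105, 129, 146], [94, 119, 129], [158, 226, 242], [144, 187, 216], [213, 240, 240], [210, 240, 240], [206, 239, 239], [211, 240, 241]]
220 [[62, 74, 78], [76, 92, 102], [108, 132, 145], [99, 123, 134], [85, 95, 99], [192, 201, 209], [216, 245, 242], [211, 240, 239], [216, 243, 240]]
```

```bash
python3 -m handwheel '[[[0,50,0,0,0,0,10],[0,100,0,0,0,0,10],[0,130,0,0,0,0,10],[0,130,0,0,0,0,10],[0,130,0,0,0,0,10],[0,130,0,0,0,0,10]]]' >/dev/null
python3 - <<'E'
from fit import *
s,p7=shot("wrist");s,p7=shot("wrist");pickle.dump((s,p7),open("w7.pkl","wb"));print(s["t"],s["position"])
p5=pickle.load(open("w5.pkl","rb"))[1];p=pickle.load(open("w6.pkl","rb"))[1]
q0=np.load("q.npy")
fit([p7],q0);
qc=fit([p5,p,p7],q0);np.save("q.npy",qc);fit([p,p7],q0)
ims=[]
for pp in(p5,p,p7):
    im=cv2.resize(pp["img"],None,fx=2.4,fy=2.4)
    for c in [C,[(-32.5,57.5,0),(32.5,57.5,0),(32.5,12.5,0),(-32.5,12.5,0)],[(0,35,-12),(5,35,-12)]]:
        cv2.polylines(im,[np.int32((proj(pp,toW(qc,c))+.5)*2.4)],True,(0,0,255),1)
    a=np.int32(proj(pp,toW(qc,[0,0,0]))[0]*2.4);a=np.maximum(a-[133,235],0);i=im[a[1]:,a[0]:a[0]+266][:560]
    ims.append(cv2.copyMakeBorder(i,0,560-i.shape[0],0,266-i.shape[1],0))
cv2.imwrite("pics/o.png",np.hstack(ims))
E
```

```text
11.95 [ 566.309 -249.117  291.319]
q [ 492.301 -204.955  100.458    0.184    0.052    0.004] deg [10.551  3.002  0.255]
[(0, np.int64(25), np.float64(-0.05), np.float64(0.35)), (1, np.int64(24), np.float64(0.19), np.float64(0.86)), (2, np.int64(21), np.float64(0.09), np.float64(0.34)), (3, np.int64(25), np.float64(-0.09), np.float64(0.25))] cross [240.063 118.284] [-0.552 -0.71 ]
q [ 492.315 -204.673  100.618    0.183    0.057   -0.001] deg [10.485  3.26  -0.039]
[(0, np.int64(25), np.float64(-0.19), np.float64(0.58)), (1, np.int64(25), np.float64(-0.25), np.float64(0.33)), (2, np.int64(6), np.float64(-0.08), np.float64(0.47)), (3, np.int64(24), np.float64(-0.07), np.float64(0.92))] cross [320.344 118.342] [-0.331 -0.095]
[(0, np.int64(25), np.float64(-0.79), np.float64(1.04)), (1, np.int64(25), np.float64(0.14), np.float64(0.37)), (2, np.int64(18), np.float64(-0.09), np.float64(0.49)), (3, np.int64(15), np.float64(-0.71), np.float64(0.33))] cross [388.014 118.29 ] [ 0.304 -1.151]
[(0, np.int64(25), np.float64(0.23), np.float64(0.32)), (1, np.int64(23), np.float64(0.05), np.float64(0.71)), (2, np.int64(21), np.float64(0.02), np.float64(0.38)), (3, np.int64(25), np.float64(-0.01), np.float64(0.18))] cross [240.063 118.284] [-0.7   -0.975]
q [ 492.169 -204.728  100.489    0.184    0.055    0.   ] deg [10.546  3.155  0.011]
[(0, np.int64(25), np.float64(-0.84), np.float64(1.04)), (1, np.int64(25), np.float64(-0.05), np.float64(0.3)), (2, np.int64(18), np.float64(-0.06), np.float64(0.44)), (3, np.int64(15), np.float64(-0.62), np.float64(0.33))] cross [388.014 118.29 ] [ 0.198 -1.094]
[(0, np.int64(25), np.float64(0.17), np.float64(0.34)), (1, np.int64(24), np.float64(0.0), np.float64(0.95)), (2, np.int64(21), np.float64(-0.0), np.float64(0.36)), (3, np.int64(25), np.float64(0.06), np.float64(0.21))] cross [240.063 118.284] [-0.759 -0.917]
```

View pics/o.png

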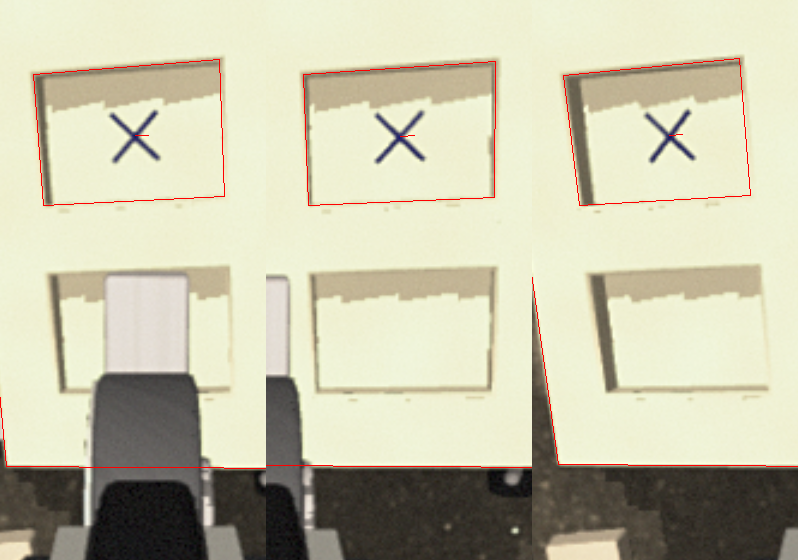

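The overlay matches the cavity rim and cross in all three views: slope about 10.5°, yaw about 3.2°. Next I'll compute the standoff pose.

```bash
cat > go.py <<'E'
import sys
from fit import *
q=np.load("q.npy");h=float(sys.argv[1]);q[3]+=float(sys.argv[2])if len(sys.argv)>2 else 0
r,t=M(q)
G=np.column_stack([r[:,1],r[:,0],-r[:,2]])
o=toW(q,[0,35,h])           # wanted gauge origin
P=o-G@np.array([-.3,-.3,81.4])
s=read_state();W=T(s)
print("target",P,"shift",W[:3,:3].T@(P-W[:3,3]),"rot",R.from_matrix(W[:3,:3].T@G).as_rotvec(),"t",s["t"])
gz=r.T@s["force"];print("force world",np.array(s["force"]),"mould axes",gz,"torque",np.array(s["ft_torque"]))
o=W[:3,3]+W[:3,:3]@np.array([-.3,-.3,81.4]);print("gauge origin in mould",r.T@(o-t))
E
python3 go.py 45
```

```text
target [ 467.637 -170.635  224.939] shift [ 78.76  -98.517  66.389] rot [-0.182  0.005 -0.055] t 12.0
force world [ 0.094  0.138 -3.093] mould axes [-0.463  0.134 -3.06 ] torque [ 0.02   0.03  -0.037]
gauge origin in mould [ 89.728 -49.061  94.646]
```

```bash
python3 -m handwheel '[[[20,-25,10,-0.05,0,-0.02,10],[40,-50,25,-0.1,0,-0.03,10],[60,-75,45,-0.15,0.003,-0.045,10],[78.8,-98.5,66.4,-0.182,0.005,-0.055,10],[78.8,-98.5,66.4,-0.182,0.005,-0.055,10],[78.8,-98.5,66.4,-0.182,0.005,-0.055,10],[78.8,-98.5,66.4,-0.182,0.005,-0.055,10],[78.8,-98.5,66.4,-0.182,0.005,-0.055,10]]]'; python3 go.py 45; python3 go.py 4
python3 - <<'E'
from fit import *
q=np.load("q.npy");s,p=shot("wrist");cv2.imwrite("pics/w8.png",p["img"]);pickle.dump((s,p),open("w8.pkl","wb"))
# bar far-end edge check: predicted top corners of bar end
W=T(s);X=np.array([[45,-10,81.4-12],[45,10,81.4-12]])+[-.3,-.3,0]
print(proj(p,X@W[:3,:3].T+W[:3,3]))
print(proj(p,toW(q,[(-32.5,57.5,0),(32.5,57.5,0)])))
s,t=shot("scene")
for l in("tip","cross","bar_left"):
    for b in boxes_of(t,l)[:1]: print(l,np.array(b["centre"]),b["p"])
E
```

```text
t: 12.8
position: [469.2, -171.6, 226.3]
orientation: [0.064, 0.684, 0.724, 0.066]
force: [-0.1, 0.1, -3.0]
opening: 15.2
finger_force: 62.6
target [ 467.637 -170.635  224.939] shift [ 1.049 -1.689  1.027] rot [0.001 0.001 0.   ] t 12.8
force world [-0.056  0.128 -2.975] mould axes [-0.589  0.133 -2.916] torque [-0.012  0.332  0.008]
gauge origin in mould [ 1.772 33.855 46.03 ]
target [ 475.088 -170.239  184.623] shift [ 1.098 -1.731 42.027] rot [0.001 0.001 0.   ] t 12.8
force world [-0.056  0.128 -2.975] mould axes [-0.589  0.133 -2.916] torque [-0.012  0.332  0.008]
gauge origin in mould [ 1.772 33.855 46.03 ]
[[306.213 174.158]
 [342.754 174.153]]
[[276.057 195.667]
 [367.862 195.653]]
cross [ 483.1 -223.1   94. ] 0.79
bar_left [ 470.2 -188.1  188.4] 0.68
```

```bash
python3 - <<'E'
from fit import *
q=np.load("q.npy");s,p=shot("wrist")
e=edges(p,q,5);u=proj(p,toW(q,[o[0] for o in e]));r=np.array([(a-o[2])@o[1] for a,o in zip(u,e)]);i=np.array([o[3] for o in e])
for k in range(4):
    if (i==k).any(): print(k,(i==k).sum(),np.median(r[i==k]),r[i==k].std(),[o[0][:2] for o in e if o[3]==k][0],r[i==k][[0,-1]])
# rim row of cavity +y edge, dark wall transitions; columns 276..368 at rows 150-240
g=gaussian_filter(cv2.cvtColor(p["img"],6).astype(float),.8)
for c in(280,290,355,363): 
    d=np.gradient(g[180:215,c]);print(c,180+d.argmin(),d.min())
for rr in(205,215,225):
    d=np.gradient(g[rr,255:300]);d2=np.gradient(g[rr,345:390]);print(rr,255+d.argmin(),345+d2.argmax(),proj(p,toW(q,[(-32.5,50,0),(32.5,50,0)])).ravel())
E
```

```text
0 25 -2.750000000000013 0.15937377450509102 [-47.04  86.  ] [-3.25 -3.  ]
1 20 0.4999999999999909 0.35597577164745686 [56.   72.24] [0.5  0.25]
3 20 -0.37500000000000466 0.32088744132483793 [-56.   -42.14] [-0.25 -0.75]
280 196 -28.85907287394801
290 196 -26.341343922119236
355 196 -21.243692280379335
363 196 -20.584383399362437
205 277 369 [277.904 207.952 369.44  207.972]
215 278 369 [277.904 207.952 369.44  207.972]
225 278 346 [277.904 207.952 369.44  207.972]
```

The rim is where predicted (row 196 vs 195.7, columns 277.5/369 vs 277.9/369.4). Descending to 4 mm above the face with a small lateral correction.

```bash
python3 -m handwheel '[[[1.1,-1.7,5,0,0,0,10],[1.1,-1.7,15,0,0,0,10],[1.1,-1.7,25,0,0,0,10],[1.1,-1.7,32,0,0,0,10],[1.1,-1.7,37,0,0,0,10],[1.1,-1.7,40,0,0,0,10],[1.1,-1.7,42,0,0,0,10],[1.1,-1.7,42,0,0,0,10],[1.1,-1.7,42,0,0,0,10]]]'; python3 go.py 0
```

```text
t: 14.0
position: [473.9, -169.1, 183.0]
orientation: [0.063, 0.684, 0.724, 0.066]
force: [-1.2, 1.2, -1.6]
opening: 15.0
finger_force: 62.8
target [ 475.815 -170.2    180.69 ] shift [-1.239  1.369  2.584] rot [-0.001 -0.001  0.   ] t 14.0
force world [-1.166  1.197 -1.64 ] mould axes [-1.376  1.262 -1.412] torque [0.143 0.604 0.067]
gauge origin in mould [-1.423 36.29   2.586]
```

```bash
python3 -m handwheel '[[[0,0,0,0,0,0,10],[0,0,0,0,0,0,10],[0,0,0,0,0,0,10]]]' >/dev/null; python3 go.py 0; python3 -m handwheel '[[[0,0,0,0,0,0,10]]]' >/dev/null; python3 go.py 0
```

```text
target [ 475.815 -170.2    180.69 ] shift [-1.214  1.366  2.501] rot [-0.001 -0.001  0.   ] t 14.3
force world [-2.023 -0.05  -2.027] mould axes [-2.358  0.066 -1.625] torque [0.139 0.51  0.072]
gauge origin in mould [-1.417 36.264  2.503]
target [ 475.815 -170.2    180.69 ] shift [-1.21   1.372  2.433] rot [-0.001 -0.001  0.   ] t 14.4
force world [-0.133  0.313 -2.165] mould axes [-0.507  0.322 -2.108] torque [ 0.109  0.446 -0.001]
gauge origin in mould [-1.425 36.262  2.435]
```

```bash
python3 -m handwheel '[[[-1.2,1.4,0,0,0,0,10],[-1.2,1.4,1,0,0,0,10],[-1.2,1.4,2,0,0,0,10],[-1.2,1.4,2,0,0,0,10],[-1.2,1.4,2,0,0,0,10]]]' >/dev/null; python3 go.py 0; python3 -m handwheel '[[[0,0,1,0,0,0,10],[0,0,1,0,0,0,10],[0,0,1,0,0,0,10]]]' >/dev/null; python3 go.py 0
```

```text
target [ 475.815 -170.2    180.69 ] shift [ 0.082 -0.121  0.444] rot [-0. -0.  0.] t 14.9
force world [ 0.45  -0.87  -2.304] mould axes [-0.026 -0.892 -2.339] torque [-0.145  0.084 -0.019]
gauge origin in mould [ 0.083 34.952  0.444]
target [ 475.815 -170.2    180.69 ] shift [ 0.084 -0.111 -0.429] rot [-0. -0.  0.] t 15.2
force world [-0.369 -0.44  -0.881] mould axes [-0.547 -0.418 -0.795] torque [-0.241  0.027 -0.082]
gauge origin in mould [ 0.071 34.947 -0.43 ]
```

```bash
python3 -m handwheel '[[[0,0,0.5,0,0,0,10],[0,0,0.5,0,0,0,10],[0,0,0.5,0,0,0,10]]]' >/dev/null; python3 go.py 0|tail -2; python3 -m handwheel '[[[0,0,0.5,0,0,0,10],[0,0,0.5,0,0,0,10],[0,0,0.5,0,0,0,10]]]' >/dev/null; python3 go.py 0|tail -2;
```

```text
force world [ 0.245 -1.8    1.497] mould axes [ 0.412 -1.812  1.445] torque [-0.278  0.    -0.043]
gauge origin in mould [ 0.054 34.993 -0.968]
force world [-0.603 -1.501  3.14 ] mould axes [-0.104 -1.467  3.212] torque [-0.374  0.013 -0.109]
gauge origin in mould [ 0.063 34.935 -1.434]
```

```bash
python3 -m handwheel '[[[0,0,-0.3,0,0,0,10],[0,0,-0.3,0,0,0,10],[0,0,-0.3,0,0,0,10]]]' >/dev/null; cat > avg.py <<'E'
from fit import *
q=np.load("q.npy");r,t=M(q);A=[]
for i in range(20):
    s=read_state();A.append(np.r_[r.T@s["force"],r.T@s["ft_torque"]]);p=read_camera("wrist")
A=np.array(A);m=A.mean(0);print("mean",m,"sem",A.std(0)/20**.5)
f=m[:3]-r.T@[0,0,-2.95]
for L in(.24,.25,.26):print(L,"moment at contact (x,y) mNm",1e3*(m[3]-L*m[1]),1e3*(m[4]+L*m[0]), "contact force",f)
s["t"]=read_state()["t"];o=T(s)[:3,3]+T(s)[:3,:3]@np.array([-.3,-.3,81.4]);print(s["t"],r.T@(o-t),s["opening"])
E
python3 avg.py
```

```text
mean [ 1.435 -2.737  2.317 -0.633 -0.265 -0.044] sem [0.127 0.126 0.112 0.015 0.015 0.005]
0.24 moment at contact (x,y) mNm 23.59002939871735 79.51345674482901 contact force [ 1.972 -2.739  5.218]
0.25 moment at contact (x,y) mNm 50.96061631952686 93.86156004288648 contact force [ 1.972 -2.739  5.218]
0.26 moment at contact (x,y) mNm 78.33120324033638 108.20966334094395 contact force [ 1.972 -2.739  5.218]
17.1 [-0.103 35.104 -1.347] 15.225268658881703
```

Lateral force has built up, so I'll lift clear of the face, take a baseline and come down again cleanly.

```bash
python3 -m handwheel '[[[0,0,-2,0,0,0,10],[0,0,-4,0,0,0,10],[0,0,-4,0,0,0,10],[0,0,-4,0,0,0,10],[0,0,-4,0,0,0,10]]]' >/dev/null; sed -i 's/range(20)/range(10)/;s/20\*\*/10**/' avg.py; python3 avg.py; python3 go.py 2.5 | head -1
```

```text
mean [-1.132  0.608 -1.902  0.22   0.558  0.015] sem [0.127 0.211 0.145 0.009 0.008 0.007]
0.24 moment at contact (x,y) mNm 74.54030998345823 286.3041032828 contact force [-0.595  0.606  0.999]
0.25 moment at contact (x,y) mNm 68.46019459849134 274.9866451607775 contact force [-0.595  0.606  0.999]
0.26 moment at contact (x,y) mNm 62.38007921352445 263.66918703875507 contact force [-0.595  0.606  0.999]
18.1 [-0.157 35.195  2.639] 15.118106231122846
target [ 475.36  -170.224  183.148] shift [-0.083  0.052  0.164] rot [-0.001 -0.001  0.   ] t 18.1
```

```bash
python3 -m handwheel '[[[0,0,1,0,0,0,10],[0,0,2,0,0,0,10],[0,0,2,0,0,0,10],[0,0,2,0,0,0,10],[0,0,2,0,0,0,10]]]' >/dev/null; python3 avg.py;  python3 -m handwheel '[[[0,0,0.5,0,0,0,10],[0,0,1,0,0,0,10],[0,0,1.5,0,0,0,10],[0,0,1.7,0,0,0,10],[0,0,1.7,0,0,0,10]]]' >/dev/null; python3 avg.py
```

```text
mean [-0.695  0.15  -1.926  0.101  0.393 -0.004] sem [0.183 0.121 0.105 0.006 0.011 0.01 ]
0.24 moment at contact (x,y) mNm 64.88984825314213 226.56994406690498 contact force [-0.158  0.148  0.975]
0.25 moment at contact (x,y) mNm 63.3904396860053 219.62438558232785 contact force [-0.158  0.148  0.975]
0.26 moment at contact (x,y) mNm 61.89103111886847 212.67882709775074 contact force [-0.158  0.148  0.975]
19.1 [-0.104 35.107  0.646] 15.229195490080723
mean [-1.395 -0.115  1.271  0.095  0.543  0.008] sem [0.107 0.153 0.174 0.014 0.01  0.007]
0.24 moment at contact (x,y) mNm 122.61030569398024 207.99998657086 contact force [-0.858 -0.117  4.172]
0.25 moment at contact (x,y) mNm 123.75691327499484 194.0512297485957 contact force [-0.858 -0.117  4.172]
0.26 moment at contact (x,y) mNm 124.90352085600945 180.10247292633136 contact force [-0.858 -0.117  4.172]
20.1 [-0.073 35.046 -1.003] 15.257390798834278
```

Lateral force is now small and the normal force is 4.2 N. Adding a fraction, then a numeric check for slip and mould shift.

```bash
python3 -m handwheel '[[[0,0,0.2,0,0,0,10],[0,0,0.2,0,0,0,10],[0,0,0.2,0,0,0,10]]]' >/dev/null; python3 avg.py; python3 - <<'E'
from fit import *
q=np.load("q.npy");s,p=shot("wrist")
g=gaussian_filter(cv2.cvtColor(p["img"],6).astype(float),.8)
W=T(s);X=np.array([[45,-10,81.4-12],[45,10,81.4-12],[45,-10,81.4],[45,10,81.4]])+[-.3,-.3,0]
print("bar pred",proj(p,X@W[:3,:3].T+W[:3,3]).ravel())
for c in(312,324,336):
    d=np.abs(np.gradient(g[160:190,c]));k=d.argsort()[-3:]+160;print(c,k)
for r in(182,195,205):
    d=np.abs(np.gradient(g[r,295:355]));print(r,295+np.sort(d.argsort()[-6:]))
q2=q.copy();r,_=M(q);q2[:3]-=r[:,2]*1.2
print("rim pred",proj(p,toW(q2,[(-32.5,57.5,0),(32.5,57.5,0),(-32.5,45,0),(32.5,45,0)])).ravel())
for c in(265,275,285,365,375): print(c,130+np.gradient(g[130:180,c]).argmin())
E=edges(p,q2,6);u=proj(p,toW(q2,[o[0] for o in E]));rr=np.array([(a-o[2])@o[1] for a,o in zip(u,E)]);i=np.array([o[3] for o in E])
for k in range(4):
    if (i==k).any():print(k,(i==k).sum(),np.median(rr[i==k]),rr[i==k].std())
cv2.imwrite("pics/f.png",p["img"])
E
```

```text
mean [-1.176 -0.691  2.022 -0.038  0.506  0.01 ] sem [0.148 0.13  0.154 0.011 0.012 0.009]
0.24 moment at contact (x,y) mNm 127.60742680154719 223.54727545461316 contact force [-0.639 -0.693  4.923]
0.25 moment at contact (x,y) mNm 134.51360654152188 211.78606047659844 contact force [-0.639 -0.693  4.923]
0.26 moment at contact (x,y) mNm 141.41978628149664 200.0248454985837 contact force [-0.639 -0.693  4.923]
20.9 [-0.079 35.093 -1.224] 15.299893064070721
bar pred [306.21  174.155 342.752 174.15  307.176 171.931 341.802 171.926]
312 [174 177 175]
324 [174 177 175]
336 [162 174 175]
182 [306 307 340 341 343 344]
195 [305 306 308 309 341 343]
205 [306 307 309 340 341 343]
rim pred [269.826 210.309 379.43  210.334 270.593 230.721 378.66  230.748]
265 153
275 153
285 153
365 153
375 153
0 25 -4.000000000000012 0.12489995996797028
1 17 0.7499999999999777 0.35416454643506917
3 18 0.0 0.3313016789410169
```

```bash
python3 - <<'E'
from fit import *
s,p=shot("wrist");g=gaussian_filter(cv2.cvtColor(p["img"],6).astype(float),.8)
for c in(276,285,294,358,366,374): d=np.gradient(g[195:230,c]);print(c,195+d.argmin(),d.min())
for r in(222,228):
    print(r,255+np.gradient(g[r,255:290]).argmin(),360+np.gradient(g[r,360:395]).argmax())
print(s["force"],s["t"])
E
```

```text
276 208 -23.127286593770535
285 208 -24.292340903332175
294 208 -24.926657176506424
358 208 -22.238680710321944
366 208 -21.556473323334757
374 208 -20.82064657568195
222 270 378
228 270 378
[-0.687 -0.736  0.935] 20.95
```

```bash
python3 -c "
from rig import *
print(finish_job())"
```

```text
the job is handed in; nothing more can be done
None
```

The job is handed in: I zeroed the gauge on the setting plate, and it is still gripped on the mould, pressed at about 5 N with the tip about 1.5 mm from the cross (the mould may have shifted about 1 mm); flushness rests on a camera fit good to roughly half a degree, as the force readings couldn't confirm it.

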